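# Sort wing screws by thread hand in their test nuts

## Robot

A 6-joint arm with a two-finger parallel gripper is mounted at the origin on the work surface. World frame = base frame: x ahead of the robot, y to its left, z up, the work surface at z = 0. Lengths are in m, angles in rad, forces in N, time in s.
With the tool pointing down it reaches from about 0.3 to 0.775 m from the base axis. Payload 14.6 kg.
Tool frame: the origin (TCP) lies between the finger pads; the fingertips stand 8 mm ahead of it and the grasp point (between the pads) lies 11 mm behind it (manip.tip_extent is the distance from the TCP to the fingertips, in m); z points along the fingers, y is the line along which they close (so a half turn about z gives the same grasp; the last joint's range is limited). The gripper opens to 85 mm and grips with 20 to 120 N. Pads are 22 mm wide; open, the fingers measure 114 mm over their backs; the gripper's body (76 mm by 85 mm) begins 54 mm behind the grasp point. The pads swing forward as they close: fully open they stand 13 mm farther back than shut.
Start: joints at [1.203, 0.3, 1.521, -0, 1.321, -0.067], TCP at [0.163, 0.525, 0.239] pointing down, gripper open.
Joint ranges: [-3.03, 3.03], [-0.79, 2.21], [0.23, 2.52], [-1.04, 4.18], [0, 3.07], [-2.55, 2.55]. Speed limits (rad/s): [2.22, 2.22, 2.57, 3.14, 3.14, 3.14].

## Interface

Orientations are given as a unit quaternion [x, y, z, w].
In Python, from bench import readout, camera, job, manip gives the robot as it stands.
- The arm moves only by the tool move_arm, never from a script. Its argument "series" is a list of rows, each a list of 6 numbers: the shift along the world's x, y, z in m, then the turn, a rotation vector about the world's x, y, z in rad. In form: [[tx, ty, tz, wx, wy, wz], ...]. A call has 1 to 20 rows; each row is the pose to reach, as a shift and turn from the pose commanded when the call began; what a row does not reach only later rows make up. A row lasts 1/12 s, in which the tool goes at most 41.7 mm and 7.16 degrees, less where a joint would pass 70% of its speed; a pose out of reach is approached as far as the arm can. A call with a gripper value outside its range is refused whole. "gripper" is the finger opening in m, from 0 to 0.0854, set as the call begins (left out, the last holds). The fingers move at their own pace and stop on an object; the grip force is fixed at half the most. Time passes only in rows, so rows that repeat a pose let the fingers close. It gives the time, the measured TCP pose, the force, the opening and the grip force at its end, in the units of the state.
- readout.get_state(): the state, without advancing time (a new reading comes with each control period).
- camera(name): name is "scene" or "side" or "wrist"; returns a dict with "pixels" (420x560x3 uint8, blue, green, red), "depth" (420x560 float32, m along the optical axis (not along the pixel's ray), 0 where there is no reading), "vertical_fov" (degrees; the focal length in pixels is half the picture's height over the tangent of half this angle, whatever the lens; pixels are square), "cx", "cy" (the principal point, pixels), "k1" (the pictures are not rectified: a ray, as slopes to the right and down, at radius r is drawn at 1 + k1 r^2 times it, then the intrinsics apply), "rvec" (rotation vector, rad) and "tvec" (3), from world to camera coordinates, as OpenCV has them; the wrist camera has in their place "hand_eye" (4x4, takes a point from camera to tool coordinates, whose origin is the TCP and whose axes are the flange's). Camera axes: x right, y down, z forward; pixel columns grow to the right and rows downward; lengths in m; the calibration is good to about 2 mm. A picture is of the moment at which its call begins: read the wrist's pose just before it.
- job.close_job(): hands the job in; it is judged then, once.
The state is a dict: "time": time; "q": joint angles; "qvel": joint speeds; "joint_torque": joint torques, N m; "ee_pos": TCP position; "ee_rot": TCP orientation; "contact_force": force on the tool from outside, world axes, zero at the start; "ft_torque": the same for the moment, N m; "grip_width": finger opening in m; "gripper_force": force on a finger pad.
Only numpy, scipy, OpenCV 4.12 (cv2) and the standard library are available. Lean on these libraries where they do the work, as an engineer would, in place of code of your own. Each camera call takes 0.05 s, during which the arm holds its last target. There are 200 camera calls.

## Task

Three look-alike wing screws stand started in loose test nuts on the assembly bench. Try each one with a clockwise quarter turn (seen from above) of its yellow wing and leave it turned, then slide it in its nut, flat along the bench without lifting, wholly onto its marked area: left-hand screws, the ones that climb, onto red, and right-hand screws, the ones that wind down, onto blue. All three must have been tried before the last is put away, and everything else stays where it is.

Things in the scene. Friction and masses are not known exactly. Their poses are not given: they have to be found in the camera images.
- nut_a: loose test nut: round steel flange 66 mm diameter, 18 mm thick, lying flat on the bench, with a brass collar of 30 mm diameter on top, up to 31 mm above the bench; about 0.7 kg with its screw. Origin at the centre of the underside, z up. Plain friction on the bench (3 to 8 N slide it); it stays put when its screw is turned gently.
- nut_b: another test nut like nut_a
- nut_c: another test nut like nut_a
- screw_a: yellow wing (grip plate) of the screw in nut_a, on the nut's axis: 56 mm long along its own x, 8 mm thick (y), 16 mm high (z); origin at the middle of its underside, 46 mm above the bench at the start. A shank of 8 mm diameter below it. The three screws look alike; at least one of each hand is among them, which ones only trying tells.
- screw_b: yellow wing (grip plate) of the screw in nut_b, on the nut's axis: same shape as screw_a. All: 36 mm travel per turn, so a clockwise quarter turn (from above) moves the wing 9 mm down if right-hand, 9 mm up if left-hand; turns easily (about 0.015 N m), stays where left, stops 115 degrees either way from the start. Pressing hard down on a wing forces it round, so do not.
- screw_c: yellow wing (grip plate) of the screw in nut_c, on the nut's axis: same shape and working as screw_a and screw_b
- bay_red: red marked sorting area for left-hand screws, 120 mm (x) by 220 mm (y), a flat marking 1 mm thick that does not obstruct; origin at its centre, on the bench. Along its far edge stands a fixed red stop rail 20 mm high, its near face 60 mm along +x from the origin. Open on the other three sides; fixed to the bench.
- bay_blue: blue marked sorting area for right-hand screws, 120 mm (x) by 220 mm (y), a flat marking 1 mm thick that does not obstruct; origin at its centre, on the bench. Along its far edge stands a fixed blue stop rail 20 mm high, its near face 60 mm along +x from the origin. Open on the other three sides; fixed to the bench.
- spacer_0: bystander: white plastic spacer, upright cylinder 22 mm diameter, 28 mm tall; origin at the centre of its underside
- spacer_1: bystander: a second spacer like spacer_0
- driver: bystander: green-handled screwdriver lying on the bench, about 200 mm long
- bit_case: bystander: open blue case of driver bits, 100 x 160 mm, its lid upright, 100 mm tall
- drill: bystander: yellow and grey cordless drill lying on its side, about 220 mm long and 75 mm high
- bracket: bystander: small steel angle bracket, 60 x 40 x 50 mm
Things that resemble listed ones, but are neither listed nor needed, are in the scene too. Leave any orange or pink look-alike of the nut_a alone.

How it is judged:
On the way, in this order (a step that is already met when the one before it is completed fails the run):
1. all three screws have been turned clockwise, at least 5 mm of thread travel (50 degrees) each (z of screw_a in the frame of nut_a below 0.041 m and z of screw_b in the frame of nut_b below 0.041 m and z of screw_c in the frame of nut_c above 0.051 m), for 0.2 s.
2. every screw lies in its nut on the area of its hand (x of nut_a in the frame of bay_blue between -0.032 and 0.032 m and y of nut_a in the frame of bay_blue between -0.082 and 0.082 m and x of nut_b in the frame of bay_blue between -0.032 and 0.032 m and y of nut_b in the frame of bay_blue between -0.082 and 0.082 m and x of nut_c in the frame of bay_red between -0.032 and 0.032 m and y of nut_c in the frame of bay_red between -0.082 and 0.082 m), for 0.2 s.
At the end, for the whole second after the job is handed in: Left-hand screw in its nut on red, both right-hand ones on blue: each flange wholly on the colour (nut centre within 32 mm along x, 82 mm along y of the area centre), flat, at rest, each screw still at least 5 mm of travel clockwise from its start (all of step 1 and all of step 2 and linear speed of each of nut_a, nut_b, nut_c below 0.01 m/s and angle between each of nut_a, nut_b, nut_c's own z axis and vertical below 0.05 rad); the robot touches nothing.
It fails at once if a nut is lifted more than 12 mm or tipped more than 20 degrees (height (world z) of any of nut_a, nut_b, nut_c above 0.012 m or angle between any of nut_a, nut_b, nut_c's own z axis and vertical above 0.35 rad).
It fails at once if a bystander is moved more than 25 mm (distance of any of spacer_0, spacer_1, driver, bit_case, drill, bracket from where it was at the start of the episode above 0.025 m).
It also fails if it takes over 72 s, if anything falls off the work surface, if the arm or the gripper's body presses on something with over 40 N, if the wrist force passes 120 N, or if a joint passes its speed limit or range.

## Working session

There is one attempt and no reset: what is moved stays moved. The work goes in short steps, Python scripts to look and compute and a tool call to move; the robot and the scene stay as the last step left them, time stands still between calls to the robot, and variables do not carry over. Pictures are saved under pics/ and viewed, at most 10 in all, crops included, and the job is handed in when it is done.

Besides the shell and the picture viewer there is one more tool, called as name(argument=value, ...) on one line, values as JSON. move_arm: Moves the arm, as the interface text tells. Its arguments: {"type":"object","properties":{"series":{"type":"array"},"gripper":{"type":"number"}},"required":["series"]}

```bash
ls; mkdir -p pics; cat > h.py <<'E'
import numpy as np, cv2
from bench import readout, camera, job, manip
from scipy.spatial.transform import Rotation as R
def cloud(name):
    s=readout.get_state(); c=camera(name); d=c["depth"]; h,w=d.shape
    f=h/2/np.tan(np.radians(c["vertical_fov"])/2)
    v,u=np.mgrid[:h,:w].astype(float)
    K=np.array([[f,0,c["cx"]],[0,f,c["cy"]],[0,0,1]])
    p=cv2.undistortPoints(np.stack([u,v],-1).reshape(-1,1,2),K,np.array([c["k1"],0,0,0,0.])).reshape(h,w,2)
    P=np.dstack([p[...,0]*d,p[...,1]*d,d])
    if "hand_eye" in c:
        H=np.array(c["hand_eye"]); P=P@H[:3,:3].T+H[:3,3]
        P=R.from_quat(s["ee_rot"]).apply(P.reshape(-1,3)).reshape(P.shape)+s["ee_pos"]
    else:
        M=R.from_rotvec(np.ravel(c["rvec"])).as_matrix(); P=(P-np.ravel(c["tvec"]))@M
    P[d==0]=np.nan
    return c["pixels"],P
E
python3 - <<'E'
from h import *
for n in ["scene","side"]:
    im,P=cloud(n); cv2.imwrite(f"pics/{n}0.png",im); np.save(f"{n}0.npy",P)
s=readout.get_state(); print(s)
E
```

```text
pics
{'time': 0.1, 'q': array([ 1.20340370e+00,  3.00414793e-01,  1.52154266e+00,  2.13092332e-06,
        1.32069831e+00, -6.66013458e-02]), 'qvel': array([-4.04958174e-05, -1.42162018e-03, -3.27644147e-03, -6.63219159e-05,
        9.07387920e-04,  1.14045866e-03]), 'joint_torque': array([ 9.02034171e-04, -5.44374418e+01, -3.62367475e+01, -3.43798956e-05,
        3.02089204e-03, -1.08784380e-05]), 'ee_pos': array([0.16287938, 0.52510919, 0.23876845]), 'ee_rot': array([ 1.49829561e-01,  9.88711697e-01, -5.18864835e-04, -1.15450234e-04]), 'contact_force': array([-0.88387242, -0.93403064, -0.01955559]), 'ft_torque': array([0.02016318, 0.01515617, 0.00426658]), 'gripper_force': 0.0, 'grip_width': 0.08511269114990201}
```

View pics/scene0.png

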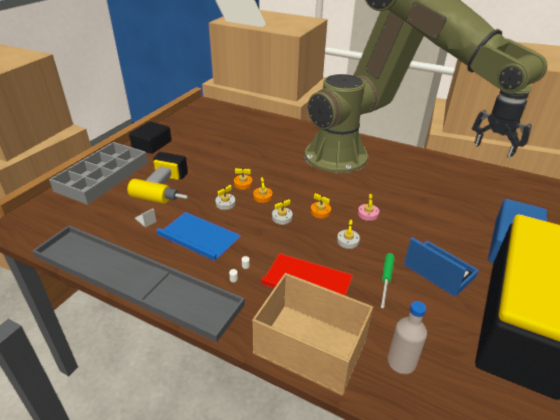

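View pics/side0.png

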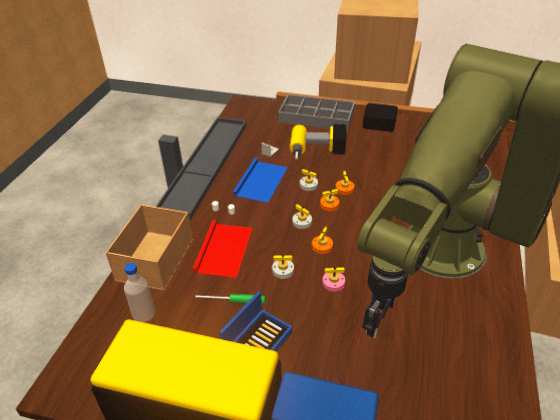

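The scene picture shows three steel-flange nuts at (226,200), (282,214) and (348,238). The look-alikes are orange at (243,181), (262,193) and (321,208), and pink at (369,211). The steel ones fit the description. I'll make a crop and measure them.

```bash
python3 - <<'E'
from h import *
im=cv2.imread("pics/scene0.png")
cv2.imwrite("pics/crop0.png",cv2.resize(im[150:310,120:400],None,fx=2.8,fy=2.8,interpolation=cv2.INTER_CUBIC))
for n in ["scene","side"]:
    im=cv2.imread(f"pics/{n}0.png"); P=np.load(f"{n}0.npy"); hsv=cv2.cvtColor(im,cv2.COLOR_BGR2HSV)
    H,S,V=[hsv[...,i].astype(int) for i in range(3)]
    print(n)
    ok=np.isfinite(P[...,2])&(np.hypot(P[...,0],P[...,1])<1.0)&(P[...,0]>0.2)
    def comps(m,name,lo,hi,mn=15):
        m=m&ok&(P[...,2]>lo)&(P[...,2]<hi)
        k,l,st,ce=cv2.connectedComponentsWithStats(m.astype(np.uint8))
        for i in range(1,k):
            if st[i,4]<mn: continue
            q=P[l==i]; mi=np.percentile(q,3,0);ma=np.percentile(q,97,0)
            w=q[:,:2]-q[:,:2].mean(0); a=np.linalg.eigh(w.T@w)[1][:,1]
            print(name,ce[i].round(),st[i,4],"mean",np.nanmedian(q,0).round(3),"mid",((mi+ma)/2).round(3),"min",mi.round(3),"max",ma.round(3),"ang",np.degrees(np.arctan2(a[1],a[0])).round())
    comps((H>22)&(H<35)&(S>150)&(V>100),"wing",0.04,0.08)
    comps((S<60)&(V>120),"grey",0.008,0.06)
    comps((H>5)&(H<20)&(S>200)&(V>180),"orange",0.008,0.03)
    comps((H>140)&(H<172)&(S>60)&(V>150),"pink",0.008,0.03)
    comps(((H<4)|(H>176))&(S>200)&(V>120),"red",-0.01,0.005,100)
    comps((H>100)&(H<125)&(S>150)&(V>100),"blue",-0.01,0.005,100)
    comps((H>45)&(H<80)&(S>150)&(V>70),"green",0.0,0.1,20)
    comps((H>100)&(H<125)&(S>120)&(V>40),"bluecase",0.02,0.15,100)
E
```

```text
scene
wing [166. 164.] 165 mean [ 0.451 -0.474  0.06 ] mid [ 0.449 -0.474  0.056] min [ 0.436 -0.517  0.043] max [ 0.462 -0.431  0.068] ang 100.0
wing [242. 171.] 73 mean [ 0.352 -0.217  0.055] mid [ 0.351 -0.217  0.054] min [ 0.341 -0.242  0.045] max [ 0.361 -0.192  0.062] ang 110.0
wing [262. 183.] 35 mean [ 0.397 -0.111  0.059] mid [ 0.389 -0.116  0.055] min [ 0.367 -0.133  0.048] max [ 0.411 -0.1    0.063] ang -145.0
wing [147. 187.] 441 mean [ 0.588 -0.442  0.055] mid [ 0.583 -0.444  0.052] min [ 0.558 -0.503  0.041] max [ 0.609 -0.385  0.062] ang 101.0
wing [224. 190.] 68 mean [ 0.484 -0.208  0.056] mid [ 0.481 -0.209  0.054] min [ 0.456 -0.218  0.046] max [ 0.506 -0.2    0.061] ang 165.0
wing [322. 198.] 81 mean [0.373 0.092 0.056] mid [0.372 0.09  0.054] min [0.364 0.063 0.046] max [0.379 0.116 0.062] ang 82.0
wing [370. 200.] 40 mean [0.314 0.233 0.06 ] mid [0.31  0.232 0.056] min [0.286 0.222 0.049] max [0.335 0.242 0.064] ang -161.0
wing [282. 204.] 77 mean [ 0.462 -0.006  0.056] mid [ 0.459 -0.008  0.054] min [ 0.436 -0.022  0.046] max [0.481 0.006 0.062] ang 149.0
wing [
[... 6543 characters left out ...]
6 -0.007] max [ 0.707 -0.093  0.004] ang 87.0
green [240. 298.] 169 mean [0.549 0.369 0.02 ] mid [0.546 0.367 0.019] min [0.518 0.355 0.011] max [0.574 0.379 0.027] ang -170.0
green [263. 299.] 26 mean [0.482 0.361 0.02 ] mid [0.481 0.373 0.046] min [0.474 0.346 0.009] max [0.489 0.399 0.082] ang 103.0
bluecase [241. 310.] 139 mean [0.505 0.466 0.098] mid [0.507 0.47  0.098] min [0.48  0.404 0.094] max [0.534 0.536 0.102] ang 68.0
bluecase [270. 325.] 194 mean [0.426 0.435 0.027] mid [0.443 0.454 0.026] min [0.386 0.404 0.022] max [0.501 0.504 0.031] ang 164.0
bluecase [311. 399.] 2932 mean [0.284 0.656 0.089] mid [0.279 0.658 0.089] min [0.206 0.608 0.085] max [0.352 0.708 0.093] ang -167.0
```

View pics/crop0.png

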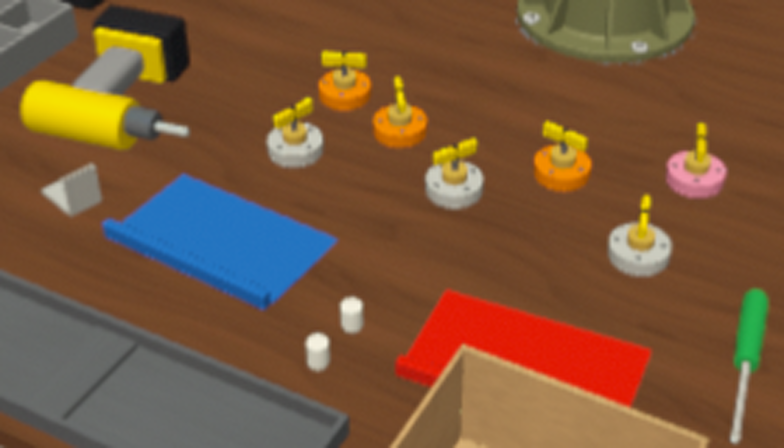

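The crop confirms it: the steel flanges are the targets, and the orange and pink ones are not. I'll go above the third one and refine its position with the wrist camera.

move_arm(series=[[0.03,-0.03,0,0,0,0.06],[0.06,-0.06,0,0,0,0.12],[0.09,-0.09,0,0,0,0.18],[0.12,-0.12,0,0,0,0.24],[0.15,-0.15,0,0,0,0.3],[0.18,-0.18,0,0,0,0.36],[0.21,-0.21,0,0,0,0.42],[0.24,-0.24,0,0,0,0.48],[0.27,-0.27,0,0,0,0.54],[0.302,-0.304,0,0,0,0.6],[0.302,-0.304,0,0,0,0.6],[0.302,-0.304,0,0,0,0.6],[0.302,-0.304,0,0,0,0.6]], gripper=0.06)

```text
time: 1.18
ee_pos: [0.4648, 0.2212, 0.2389]
ee_rot: [-0.148, 0.989, 0.0, -0.0]
contact_force: [-0.5, 0.7, -0.3]
grip_width: 0.0601
gripper_force: 0.0
```

```bash
cat >> h.py <<'E'
def wing(im,P,c,zlo=0.03,zhi=0.085):
    "top-layer yellow points near c: centre and angle by minAreaRect; also flange circle"
    hsv=cv2.cvtColor(im,cv2.COLOR_BGR2HSV); H,S,V=[hsv[...,i].astype(int) for i in range(3)]
    near=np.hypot(P[...,0]-c[0],P[...,1]-c[1])<0.045
    q=P[near&(H>20)&(H<36)&(S>140)&(V>80)&(P[...,2]>zlo)&(P[...,2]<zhi)]
    top=np.percentile(q[:,2],90); r=cv2.minAreaRect((q[q[:,2]>top-0.004][:,:2]*1000).astype(np.float32))
    b=cv2.boxPoints(r); e=[b[1]-b[0],b[2]-b[1]]; e=max(e,key=np.linalg.norm)
    print("wing top",top.round(4),"c",np.round(r[0],1),"size",np.round(r[1],1),"ang",np.degrees(np.arctan2(e[1],e[0])).round(1)%180)
    f=P[near&(S<70)&(P[...,2]>0.012)&(P[...,2]<0.024)]
    if len(f)>20: (x,y),rr=cv2.minEnclosingCircle((f[:,:2]*1000).astype(np.float32)); print("flange",round(x,1),round(y,1),"r",round(rr,1),len(f))
def st():
    s=readout.get_state(); y=R.from_quat(s["ee_rot"]).as_matrix()[:,1]
    print("t",round(s["time"],2),"tcp",s["ee_pos"].round(4),"psi",np.degrees(np.arctan2(y[1],y[0])).round(1),"q6",s["q"][5].round(2),"F",s["contact_force"].round(1),"w",s["grip_width"].round(4),"gf",s["gripper_force"])
E
python3 - <<'E'
from h import *
st(); print(manip.tip_extent)
im,P=cloud("wrist"); cv2.imwrite("pics/w1.png",im); wing(im,P,(.467,.221))
for n in ["scene","side"]:
    im=cv2.imread(f"pics/{n}0.png"); P=np.load(f"{n}0.npy"); hsv=cv2.cvtColor(im,cv2.COLOR_BGR2HSV)
    H,S,V=[hsv[...,i].astype(int) for i in range(3)]
    for k,m in (("red",((H<4)|(H>176))),("blue",(H>100)&(H<125))):
        q=P[m&(S>150)&(V>90)&(abs(P[...,2])<.008)&(P[...,0]>.57)&(P[...,0]<.74)&(abs(P[...,1])<.31)]
        print(n,k,cv2.minAreaRect((q[:,:2]*1000).astype(np.float32)))
    for c in [(.479,-.206),(.458,-.006),(.465,.221)]: wing(im,P,c)
E
```

```text
Traceback (most recent call last):
  File "h.py", line 30, in st
    print("t",round(s["time"],2),"tcp",s["ee_pos"].round(4),"psi",np.degrees(np.arctan2(y[1],y[0])).round(1),"q6",s["q"][5].round(2),"F",s["contact_force"].round(1),"w",s["grip_width"].round(4),"gf",s["gripper_force"])
                                                                                                                                                                         ^^^^^^^^^^^^^^^^^^^^^
AttributeError: 'float' object has no attribute 'round'
```

```bash
sed -i 's/s\["grip_width"\].round(4)/round(s["grip_width"],4)/' h.py
python3 - <<'E'
from h import *
st(); print(manip.tip_extent)
im,P=cloud("wrist"); cv2.imwrite("pics/w1.png",im); wing(im,P,(.467,.221))
for n in ["scene","side"]:
    im=cv2.imread(f"pics/{n}0.png"); P=np.load(f"{n}0.npy"); hsv=cv2.cvtColor(im,cv2.COLOR_BGR2HSV)
    H,S,V=[hsv[...,i].astype(int) for i in range(3)]
    for k,m in (("red",((H<4)|(H>176))),("blue",(H>100)&(H<125))):
        q=P[m&(S>150)&(V>90)&(abs(P[...,2])<.008)&(P[...,0]>.57)&(P[...,0]<.74)&(abs(P[...,1])<.31)]
        print(n,k,cv2.minAreaRect((q[:,:2]*1000).astype(np.float32)))
    for c in [(.479,-.206),(.458,-.006),(.465,.221)]: wing(im,P,c)
E
```

```text
t 1.18 tcp [0.4648 0.2212 0.2389] psi 107.0 q6 -1.5 F [-0.5  0.7 -0.3] w 0.0601 gf 0.0
0.008
wing top 0.0628 c [464.5 219. ] size [53.8  7.5] ang 15.4
flange 465.3 218.9 r 32.9 2440
scene red ((667.0772705078125, 176.12942504882812), (129.21578979492188, 218.71360778808594), 5.404011249542236)
scene blue ((656.0552368164062, -193.920654296875), (220.16998291015625, 134.64186096191406), 86.48433685302734)
wing top 0.0607 c [ 478.7 -210.1] size [14.3 52.2] ang 165.2
flange 480.8 -207.7 r 34.9 125
wing top 0.061 c [457.6  -5.9] size [13.1 54.9] ang 148.7
flange 462.5 -6.3 r 35.2 142
wing top 0.0611 c [466.1 219.6] size [55.   7.8] ang 14.9
flange 465.5 219.0 r 34.3 173
side red ((670.2135009765625, 175.37738037109375), (141.70712280273438, 227.8343505859375), 4.50956392288208)
side blue ((657.1888427734375, -194.11160278320312), (229.6011505126953, 141.5480499267578), 86.79901123046875)
wing top 0.0608 c [ 476.3 -206.6] size [12.6 54.4] ang 162.1
flange 473.8 -206.2 r 34.9 105
wing top 0.063 c [456.1  -6.5] size [10.1 48.8] ang 148.0
flange 453.8 -4.9 r 35.7 119
wing top 0.0607 c [461.3 221.8] size [50.6 13.7] ang 11.5
flange 458.8 223.4 r 35.1 167
```

View pics/w1.png

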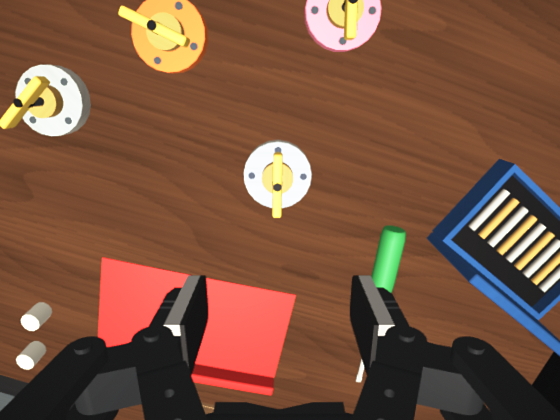

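The wrist view shows the steel nut at (278,177), with the yellow wing pointing vertically in the image, between the fingers' closing sides. It lies 2 mm off the TCP. I'll descend around the wing.

move_arm(series=[[0,-0.002,-0.03,0,0,-0.028],[0,-0.002,-0.065,0,0,-0.028],[0,-0.002,-0.1,0,0,-0.028],[0,-0.002,-0.13,0,0,-0.028],[0,-0.002,-0.155,0,0,-0.028],[0,-0.002,-0.175,0,0,-0.028],[0,-0.002,-0.19,0,0,-0.028],[0,-0.002,-0.19,0,0,-0.028],[0,-0.002,-0.19,0,0,-0.028]], gripper=0.034)

```text
time: 1.98
ee_pos: [0.4641, 0.2203, 0.0493]
ee_rot: [-0.136, 0.991, -0.0, -0.001]
contact_force: [-0.7, 0.3, 0.2]
grip_width: 0.0336
gripper_force: 0.0
```

move_arm(series=[[0,0,0,0,0,0],[0,0,0,0,0,0],[0,0,0,0,0,0],[0,0,0,0,0,0],[0,0,0,0,0,-0.1],[0,0,0,0,0,-0.2],[0,0,0,0,0,-0.3],[0,0,0,0,0,-0.4],[0,0,0,0,0,-0.5],[0,0,0,0,0,-0.6],[0,0,0,0,0,-0.7],[0,0,0,0,0,-0.8],[0,0,0,0,0,-0.9],[0,0,0,0,0,-1.0],[0,0,0,0,0,-1.0]], gripper=0.014)

```text
time: 3.23
ee_pos: [0.4649, 0.2192, 0.0494]
ee_rot: [0.359, 0.933, -0.0, -0.0]
contact_force: [-0.5, -0.3, -0.3]
grip_width: 0.0143
gripper_force: 0.3
```

```bash
python3 - <<'E'
from h import *
st()
im,P=cloud("scene"); wing(im,P,(.465,.219)); a=im[190:290,290:430]
im,P=cloud("side"); wing(im,P,(.465,.219)); b=im[210:310,220:360]
cv2.imwrite("pics/t3.png",cv2.resize(np.hstack([a,b]),None,fx=2.8,fy=2.8))
E
```

```text
t 3.23 tcp [0.4649 0.2192 0.0494] psi 48.0 q6 -0.47 F [-0.5 -0.3 -0.3] w 0.0143 gf 0.3407795203384012
wing top 0.0563 c [479.4 211.4] size [11.2 29. ] ang 159.9
flange 467.6 220.5 r 34.5 167
wing top 0.0572 c [451.8 230. ] size [12.8 28. ] ang 138.8
flange 459.9 223.5 r 34.5 161
```

View pics/t3.png

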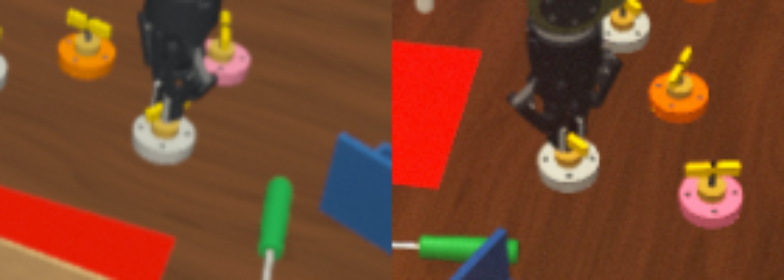

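Both views show the wing in the fingers, turning and about 5 mm lower, so nut 3 is right-hand. I'll finish the turn.

move_arm(series=[[0,0,-0.002,0,0,-0.1],[0,0,-0.004,0,0,-0.2],[0,0,-0.005,0,0,-0.3],[0,0,-0.005,0,0,-0.4],[0,0,-0.005,0,0,-0.5],[0,0,-0.005,0,0,-0.6],[0,0,-0.005,0,0,-0.7],[0,0,-0.005,0,0,-0.8],[0,0,-0.005,0,0,-0.8]])

```text
time: 4.08
ee_pos: [0.4649, 0.2193, 0.0443]
ee_rot: [0.693, 0.721, -0.0, -0.0]
contact_force: [-0.4, 0.3, 0.0]
grip_width: 0.0138
gripper_force: 0.2
```

move_arm(series=[[0,0,0,0,0,0],[0,0,0,0,0,0],[0,0,0,0,0,0],[0,0,-0.005,0,0,0],[0,0,-0.01,0,0,0],[0,0,-0.0145,0,0,0],[0,0,-0.0145,0,0,0]], gripper=0.046)

```text
time: 4.67
ee_pos: [0.4644, 0.2191, 0.0285]
ee_rot: [0.692, 0.722, -0.001, -0.0]
contact_force: [0.7, 0.6, 0.5]
grip_width: 0.0463
gripper_force: 0.0
```

move_arm(series=[[0,0,0,0,0,0],[0,0,0,0,0,0],[0,0,0,0,0,0],[0,0,0,0,0,0],[0,0,0,0,0,0]], gripper=0.02)

```text
time: 5.08
ee_pos: [0.4647, 0.2193, 0.0299]
ee_rot: [0.692, 0.722, -0.0, -0.0]
contact_force: [-5.7, -1.0, 6.3]
grip_width: 0.0271
gripper_force: 59.0
```

```bash
python3 - <<'E'
from h import *
st()
im,P=cloud("scene"); wing(im,P,(.465,.219))
im,P=cloud("side"); wing(im,P,(.465,.219))
E
```

```text
t 5.08 tcp [0.4647 0.2193 0.0299] psi 2.4 q6 0.33 F [-5.7 -1.   6.3] w 0.0271 gf 59.04335081577301
wing top 0.0524 c [477.6 220.3] size [24.7 54.1] ang 99.1
flange 469.3 218.7 r 34.3 171
wing top 0.0535 c [461.4 222.8] size [ 6.8 56. ] ang 99.5
flange 460.2 224.7 r 33.6 137
```

Nut 3 is gripped by its collar, with the wing 9 mm down. I'll slide it to the blue area at its +y half.

move_arm(series=[[0.003,-0.006,0,0,0,0],[0.01,-0.02,0,0,0,0],[0.02,-0.039,0,0,0,0],[0.031,-0.061,0,0,0,0],[0.042,-0.083,0,0,0,0],[0.053,-0.104,0,0,0,0],[0.064,-0.126,0,0,0,0],[0.075,-0.148,0,0,0,0],[0.086,-0.169,0,0,0,0],[0.097,-0.191,0,0,0,0],[0.108,-0.213,0,0,0,0],[0.119,-0.234,0,0,0,0],[0.13,-0.256,0,0,0,0],[0.141,-0.277,0,0,0,0],[0.152,-0.299,0,0,0,0],[0.163,-0.321,0,0,0,0],[0.174,-0.343,0,0,0,0],[0.182,-0.358,0,0,0,0],[0.187,-0.368,0,0,0,0],[0.187,-0.368,0,0,0,0]])

```text
time: 6.85
ee_pos: [0.6529, -0.1507, 0.03]
ee_rot: [0.693, 0.721, 0.0, 0.001]
contact_force: [3.6, -5.6, 2.6]
grip_width: 0.0269
gripper_force: 60.0
```

move_arm(series=[[0,0,0,0,0,0],[0,0,0,0,0,0],[0,0,0,0,0,0],[0,0,0,0,0,0],[0,0,0.02,0,0,0],[0,0,0.05,0,0,0],[0,0,0.08,0,0,0],[0,0,0.115,0,0,0],[0,0,0.15,0,0,0],[0,0,0.15,0,0,0]], gripper=0.046)

```text
time: 7.68
ee_pos: [0.654, -0.1488, 0.188]
ee_rot: [0.692, 0.722, 0.003, 0.005]
contact_force: [-0.1, -0.9, 1.5]
grip_width: 0.0459
gripper_force: 0.0
```

```bash
python3 - <<'E'
from h import *
st()
im,P=cloud("scene"); wing(im,P,(.652,-.149))
im,P=cloud("side"); wing(im,P,(.652,-.149))
E
```

```text
t 7.68 tcp [ 0.654  -0.1488  0.188 ] psi 2.4 q6 -0.32 F [-0.1 -0.9  1.5] w 0.0459 gf 0.0
wing top 0.0512 c [ 655.6 -148. ] size [ 9.3 53.8] ang 98.4
flange 655.4 -148.8 r 34.0 164
wing top 0.0538 c [ 648.2 -140.7] size [ 5.3 55.6] ang 99.7
flange 649.1 -146.7 r 39.2 107
```

Nut 3 is on blue. Next I'll go above nut 2.

move_arm(series=[[-0.02,0.014,0.02,0,0,0.1],[-0.04,0.028,0.04,0,0,0.2],[-0.06,0.042,0.06,0,0,0.3],[-0.08,0.058,0.06,0,0,0.4],[-0.1,0.074,0.06,0,0,0.5],[-0.12,0.09,0.06,0,0,0.6],[-0.14,0.105,0.06,0,0,0.7],[-0.16,0.12,0.06,0,0,0.8],[-0.18,0.133,0.06,0,0,0.9],[-0.195,0.144,0.06,0,0,0.98],[-0.195,0.144,0.06,0,0,0.98],[-0.195,0.144,0.06,0,0,0.98]], gripper=0.034)

```text
time: 8.78
ee_pos: [0.4564, -0.0042, 0.2391]
ee_rot: [0.271, 0.963, -0.0, -0.0]
contact_force: [-0.0, -0.1, 0.3]
grip_width: 0.0338
gripper_force: 0.0
```

```bash
python3 - <<'E'
from h import *
st()
im,P=cloud("wrist"); wing(im,P,(.457,-.006)); wing(im,P,(.478,-.207)); wing(im,P,(.652,-.148))
E
```

```text
t 8.78 tcp [ 0.4564 -0.0042  0.2391] psi 58.6 q6 -1.11 F [-0.  -0.1  0.3] w 0.0338 gf 0.0
wing top 0.0623 c [457.6  -7.9] size [ 7.7 54.2] ang 148.5
flange 458.3 -8.1 r 32.7 2433
wing top 0.061 c [ 477.9 -208.2] size [ 8.1 51.1] ang 164.3
flange 480.3 -209.4 r 33.3 1540
wing top 0.0521 c [ 651.4 -143.5] size [ 6.4 42.9] ang 100.0
flange 653.7 -150.1 r 33.5 1253
```

move_arm(series=[[0.001,-0.0037,-0.03,0,0,0],[0.001,-0.0037,-0.065,0,0,0],[0.001,-0.0037,-0.1,0,0,0],[0.001,-0.0037,-0.13,0,0,0],[0.001,-0.0037,-0.155,0,0,0],[0.001,-0.0037,-0.175,0,0,0],[0.001,-0.0037,-0.19,0,0,0],[0.001,-0.0037,-0.19,0,0,0],[0.001,-0.0037,-0.19,0,0,0]])

```text
time: 9.58
ee_pos: [0.4579, -0.0087, 0.0491]
ee_rot: [0.272, 0.962, -0.0, -0.001]
contact_force: [0.5, -0.7, -0.4]
grip_width: 0.0342
gripper_force: 0.0
```

move_arm(series=[[0,0,0,0,0,0],[0,0,0,0,0,0],[0,0,0,0,0,0],[0,0,0,0,0,0],[0,0,0,0,0,-0.1],[0,0,0,0,0,-0.2],[0,0,0,0,0,-0.3],[0,0,0,0,0,-0.4],[0,0,0,0,0,-0.5],[0,0,0,0,0,-0.6],[0,0,0,0,0,-0.7],[0,0,0,0,0,-0.8],[0,0,0,0,0,-0.9],[0,0,0,0,0,-1.0],[0,0,0,0,0,-1.0]], gripper=0.014)

```text
time: 10.83
ee_pos: [0.4579, -0.0084, 0.05]
ee_rot: [0.701, 0.713, 0.0, 0.0]
contact_force: [-1.1, -0.1, 0.1]
grip_width: 0.0141
gripper_force: 0.3
```

```bash
python3 - <<'E'
from h import *
st()
im,P=cloud("scene"); wing(im,P,(.457,-.008))
im,P=cloud("side"); wing(im,P,(.457,-.008))
E
```

```text
t 10.83 tcp [ 0.4579 -0.0084  0.05  ] psi 1.0 q6 -0.12 F [-1.1 -0.1  0.1] w 0.0141 gf 0.3126589328167029
wing top 0.0554 c [465.3  -5.3] size [24.4 52.3] ang 109.1
flange 460.4 -7.4 r 34.1 145
wing top 0.0566 c [453.9  -3. ] size [ 6.6 46.1] ang 103.0
flange 451.0 -2.8 r 35.0 118
```

Nut 2 is also going down, so it is right-hand. I'll finish the turn and grip its collar.

move_arm(series=[[0,0,-0.002,0,0,-0.1],[0,0,-0.004,0,0,-0.2],[0,0,-0.005,0,0,-0.3],[0,0,-0.005,0,0,-0.4],[0,0,-0.005,0,0,-0.5],[0,0,-0.005,0,0,-0.6],[0,0,-0.005,0,0,-0.7],[0,0,-0.005,0,0,-0.8],[0,0,-0.005,0,0,-0.8]])

```text
time: 11.68
ee_pos: [0.458, -0.0084, 0.0449]
ee_rot: [0.923, 0.385, 0.0, -0.0]
contact_force: [-0.3, 1.1, 0.0]
grip_width: 0.0142
gripper_force: 0.2
```

move_arm(series=[[0,0,0,0,0,0],[0,0,0,0,0,0],[0,0,0,0,0,0],[0,0,-0.005,0,0,0],[0,0,-0.01,0,0,0],[0,0,-0.014,0,0,0],[0,0,-0.014,0,0,0]], gripper=0.046)

```text
time: 12.27
ee_pos: [0.4574, -0.0084, 0.0297]
ee_rot: [0.922, 0.386, -0.001, -0.0]
contact_force: [-0.3, 0.2, 0.0]
grip_width: 0.0461
gripper_force: 0.0
```

move_arm(series=[[0,0,0,0,0,0],[0,0,0,0,0,0],[0,0,0,0,0,0],[0,0,0,0,0,0],[0,0,0,0,0,0]], gripper=0.02)

```text
time: 12.68
ee_pos: [0.4578, -0.0083, 0.031]
ee_rot: [0.922, 0.386, -0.0, -0.0]
contact_force: [-4.5, 2.6, 5.6]
grip_width: 0.0271
gripper_force: 58.9
```

```bash
python3 - <<'E'
from h import *
st()
im,P=cloud("scene"); wing(im,P,(.457,-.008))
im,P=cloud("side"); wing(im,P,(.457,-.008))
E
```

```text
t 12.68 tcp [ 0.4578 -0.0083  0.031 ] psi -44.6 q6 0.68 F [-4.5  2.6  5.6] w 0.0271 gf 58.94189894199371
wing top 0.0531 c [467.   -9.8] size [47.6 22. ] ang 52.6
flange 460.9 -8.1 r 33.3 124
wing top 0.0526 c [459.1   4.2] size [35.7 20.3] ang 21.8
flange 453.7 -3.3 r 34.3 112
```

Nut 2 is gripped. I'll slide it around nut 3 to the -y half of blue.

move_arm(series=[[0.004,-0.007,0,0,0,0],[0.012,-0.02,0,0,0,0],[0.022,-0.038,0,0,0,0],[0.033,-0.057,0,0,0,0],[0.044,-0.076,0,0,0,0],[0.055,-0.094,0,0,0,0],[0.066,-0.113,0,0,0,0],[0.077,-0.132,0,0,0,0],[0.088,-0.15,0,0,0,0],[0.098,-0.168,0,0,0,0],[0.107,-0.182,0,0,0,0],[0.12,-0.192,0,0,0,0],[0.135,-0.203,0,0,0,0],[0.15,-0.214,0,0,0,0],[0.165,-0.224,0,0,0,0],[0.176,-0.232,0,0,0,0],[0.185,-0.238,0,0,0,0],[0.185,-0.238,0,0,0,0]])

```text
time: 14.28
ee_pos: [0.6443, -0.2474, 0.0311]
ee_rot: [0.923, 0.386, 0.001, 0.001]
contact_force: [5.0, -4.0, 1.0]
grip_width: 0.0266
gripper_force: 60.2
```

move_arm(series=[[0,0,0,0,0,0],[0,0,0,0,0,0],[0,0,0,0,0,0],[0,0,0,0,0,0],[0,0,0.02,0,0,0],[0,0,0.05,0,0,0],[0,0,0.08,0,0,0],[0,0,0.115,0,0,0],[0,0,0.15,0,0,0],[0,0,0.18,0,0,0],[0,0,0.21,0,0,0],[0,0,0.21,0,0,0]], gripper=0.046)

```text
time: 15.28
ee_pos: [0.6441, -0.2468, 0.2483]
ee_rot: [0.922, 0.386, 0.003, 0.004]
contact_force: [1.2, -0.7, 1.4]
grip_width: 0.0456
gripper_force: 0.0
```

```bash
python3 - <<'E'
from h import *
st()
for n in ["scene","side"]:
    im,P=cloud(n); wing(im,P,(.643,-.246)); wing(im,P,(.653,-.149))
im,P=cloud("wrist"); cv2.imwrite("pics/w2.png",im); wing(im,P,(.479,-.208))
E
```

```text
t 15.28 tcp [ 0.6441 -0.2468  0.2483] psi -44.6 q6 0.36 F [ 1.2 -0.7  1.4] w 0.0456 gf 0.0
wing top 0.052 c [ 646.6 -245.4] size [52.3  6.4] ang 55.2
flange 644.9 -246.1 r 34.1 164
wing top 0.0504 c [ 657.  -146.3] size [ 7.4 53.2] ang 98.2
flange 655.2 -149.6 r 33.8 162
wing top 0.0505 c [ 640.5 -245.8] size [58.1 12.4] ang 55.6
flange 639.3 -242.4 r 33.6 78
wing top 0.0521 c [ 648.3 -145.5] size [ 6.8 52.1] ang 96.3
flange 649.2 -146.0 r 35.0 100
wing top 0.0615 c [ 481.1 -209.8] size [ 8.4 56.3] ang 164.0
flange 480.8 -209.6 r 33.5 1947
```

View pics/w2.png

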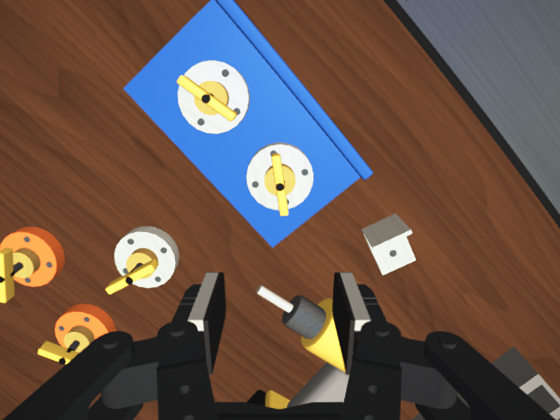

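The wrist view shows both right-hand nuts wholly on blue, at (213,97) and (280,178). The last one is steel, at (146,257). I'll go above it.

move_arm(series=[[-0.01,0.002,0,0,0,0.115],[-0.02,0.004,0,0,0,0.23],[-0.03,0.006,0,0,0,0.345],[-0.04,0.009,0,0,0,0.46],[-0.05,0.011,0,0,0,0.575],[-0.06,0.013,0,0,0,0.69],[-0.07,0.015,0,0,0,0.805],[-0.08,0.018,0,0,0,0.92],[-0.09,0.02,0,0,0,1.035],[-0.1,0.022,0,0,0,1.15],[-0.11,0.025,0,0,0,1.265],[-0.12,0.027,0,0,0,1.38],[-0.13,0.03,0,0,0,1.5],[-0.14,0.032,0,0,0,1.615],[-0.15,0.035,0,0,0,1.73],[-0.16,0.037,0,0,0,1.845],[-0.163,0.038,0,0,0,1.96],[-0.163,0.038,0,0,0,2.075],[-0.163,0.038,0,0,0,2.075],[-0.163,0.038,0,0,0,2.075]], gripper=0.034)

```text
time: 17.1
ee_pos: [0.4796, -0.2082, 0.2398]
ee_rot: [0.138, 0.99, 0.0, -0.001]
contact_force: [0.2, -0.3, 0.0]
grip_width: 0.0342
gripper_force: 0.0
```

```bash
python3 - <<'E'
from h import *
st()
im,P=cloud("wrist"); wing(im,P,(.48,-.209))
E
```

```text
t 17.1 tcp [ 0.4796 -0.2082  0.2398] psi 74.1 q6 -1.77 F [ 0.2 -0.3  0. ] w 0.0342 gf 0.0
wing top 0.0625 c [ 480.3 -210.1] size [ 7.1 55.4] ang 164.1
flange 480.4 -210.3 r 32.9 2432
```

move_arm(series=[[0.0007,-0.002,-0.03,0,0,0],[0.0007,-0.002,-0.065,0,0,0],[0.0007,-0.002,-0.1,0,0,0],[0.0007,-0.002,-0.13,0,0,0],[0.0007,-0.002,-0.155,0,0,0],[0.0007,-0.002,-0.175,0,0,0],[0.0007,-0.002,-0.19,0,0,0],[0.0007,-0.002,-0.19,0,0,0],[0.0007,-0.002,-0.19,0,0,0]])

```text
time: 17.9
ee_pos: [0.4804, -0.2102, 0.0503]
ee_rot: [0.138, 0.99, 0.0, -0.001]
contact_force: [0.3, -0.1, 0.6]
grip_width: 0.0338
gripper_force: 0.0
```

move_arm(series=[[0,0,0,0,0,0],[0,0,0,0,0,0],[0,0,0,0,0,0],[0,0,0,0,0,0],[0,0,0,0,0,-0.1],[0,0,0,0,0,-0.2],[0,0,0,0,0,-0.3],[0,0,0,0,0,-0.4],[0,0,0,0,0,-0.5],[0,0,0,0,0,-0.6],[0,0,0,0,0,-0.7],[0,0,0,0,0,-0.8],[0,0,0,0,0,-0.9],[0,0,0,0,0,-1.0],[0,0,0,0,0,-1.0]], gripper=0.014)

```text
time: 19.15
ee_pos: [0.4807, -0.2107, 0.0513]
ee_rot: [0.597, 0.802, -0.0, 0.0]
contact_force: [-1.4, -0.2, 2.1]
grip_width: 0.014
gripper_force: 0.9
```

move_arm(series=[[0,0,0,0,0,-0.1],[0,0,0,0,0,-0.2],[0,0,0,0,0,-0.3],[0,0,0,0,0,-0.4],[0,0,0,0,0,-0.5],[0,0,0,0,0,-0.6],[0,0,0,0,0,-0.7],[0,0,0,0,0,-0.8],[0,0,0,0,0,-0.8]])

```text
time: 19.9
ee_pos: [0.4806, -0.2103, 0.051]
ee_rot: [0.861, 0.508, 0.0, -0.0]
contact_force: [-0.5, 0.5, 0.8]
grip_width: 0.0141
gripper_force: 0.6
```

```bash
python3 - <<'E'
from h import *
st()
im,P=cloud("scene"); wing(im,P,(.480,-.210))
im,P=cloud("side"); wing(im,P,(.480,-.210))
E
```

```text
t 19.9 tcp [ 0.4806 -0.2103  0.051 ] psi -28.9 q6 0.02 F [-0.5  0.5  0.8] w 0.0141 gf 0.5955293693114072
wing top 0.072 c [ 486.4 -201.5] size [42.  14.9] ang 54.3
flange 482.7 -209.5 r 34.7 133
wing top 0.0713 c [ 481.8 -197.3] size [23.   7.6] ang 71.5
flange 472.8 -205.1 r 36.6 99
```

Nut 1 climbed 9 mm, so it is left-hand and goes on red. I'll grip its collar.

move_arm(series=[[0,0,0,0,0,0],[0,0,0,0,0,0],[0,0,0,0,0,0],[0,0,-0.008,0,0,0],[0,0,-0.015,0,0,0],[0,0,-0.02,0,0,0],[0,0,-0.02,0,0,0]], gripper=0.046)

```text
time: 20.58
ee_pos: [0.48, -0.2101, 0.0292]
ee_rot: [0.861, 0.509, -0.001, -0.001]
contact_force: [0.4, 0.4, -1.1]
grip_width: 0.0456
gripper_force: 0.0
```

move_arm(series=[[0,0,0,0,0,0],[0,0,0,0,0,0],[0,0,0,0,0,0],[0,0,0,0,0,0],[0,0,0,0,0,0]], gripper=0.02)

```text
time: 21.0
ee_pos: [0.4805, -0.2103, 0.0309]
ee_rot: [0.861, 0.509, -0.0, -0.0]
contact_force: [-4.3, 2.4, 4.2]
grip_width: 0.0269
gripper_force: 59.1
```

```bash
python3 - <<'E'
from h import *
st()
im,P=cloud("scene"); wing(im,P,(.480,-.210))
im,P=cloud("side"); wing(im,P,(.480,-.210))
E
```

```text
t 21.0 tcp [ 0.4805 -0.2103  0.0309] psi -28.8 q6 0.02 F [-4.3  2.4  4.2] w 0.0269 gf 59.1188907623291
wing top 0.0717 c [ 488.6 -202.8] size [27.4 22.4] ang 39.1
flange 483.9 -209.6 r 33.8 110
wing top 0.0701 c [ 482.5 -194. ] size [28.1  7.4] ang 64.3
flange 478.5 -203.8 r 34.4 84
```

move_arm(series=[[0.003,0.006,0,0,0,0],[0.009,0.019,0,0,0,0],[0.018,0.038,0,0,0,0],[0.029,0.061,0,0,0,0],[0.04,0.084,0,0,0,0],[0.051,0.107,0,0,0,0],[0.062,0.13,0,0,0,0],[0.073,0.153,0,0,0,0],[0.084,0.176,0,0,0,0],[0.095,0.199,0,0,0,0],[0.106,0.223,0,0,0,0],[0.117,0.246,0,0,0,0],[0.128,0.269,0,0,0,0],[0.139,0.292,0,0,0,0],[0.15,0.315,0,0,0,0],[0.16,0.338,0,0,0,0],[0.17,0.358,0,0,0,0],[0.176,0.372,0,0,0,0],[0.18,0.38,0,0,0,0],[0.18,0.38,0,0,0,0]])

```text
time: 22.77
ee_pos: [0.6615, 0.1712, 0.031]
ee_rot: [0.861, 0.509, 0.001, 0.0]
contact_force: [2.4, 5.2, 2.6]
grip_width: 0.0268
gripper_force: 59.7
```

move_arm(series=[[0,0,0,0,0,0],[0,0,0,0,0,0],[0,0,0,0,0,0],[0,0,0,0,0,0],[0,0,0.02,0,0,0],[0,0,0.05,0,0,0],[0,0,0.08,0,0,0],[0,0,0.115,0,0,0],[0,0,0.15,0,0,0],[0,0,0.18,0,0,0],[-0.03,0,0.2,0,0,0],[-0.06,0,0.2,0,0,0],[-0.09,0,0.2,0,0,0],[-0.09,0,0.2,0,0,0],[-0.09,0,0.2,0,0,0]], gripper=0.046)

```text
time: 24.02
ee_pos: [0.57, 0.1694, 0.2316]
ee_rot: [0.861, 0.509, 0.0, 0.0]
contact_force: [0.6, 0.1, 0.3]
grip_width: 0.0458
gripper_force: 0.0
```

```bash
python3 - <<'E'
from h import *
st()
im,P=cloud("side"); cv2.imwrite("pics/end_side.png",im)
for c in [(.66,.17),(.643,-.246),(.653,-.149)]: wing(im,P,c)
im,P=cloud("scene"); cv2.imwrite("pics/end_scene.png",im[120:320,100:420].repeat(2,0).repeat(2,1))
for c in [(.66,.17),(.643,-.246),(.653,-.149)]: wing(im,P,c)
E
```

```text
t 24.02 tcp [0.57   0.1694 0.2316] psi -28.8 q6 0.73 F [0.6 0.1 0.3] w 0.0458 gf 0.0
wing top 0.0702 c [658.2 171.7] size [55.2 12. ] ang 62.6
flange 657.9 173.5 r 34.4 131
wing top 0.0521 c [ 636.7 -245. ] size [44.3 12.6] ang 50.1
flange 638.7 -239.2 r 32.4 71Traceback (most recent call last):
  File "<stdin>", line 4, in <module>
  File "h.py", line 23, in wing
    top=np.percentile(q[:,2],90); r=cv2.minAreaRect((q[q[:,2]>top-0.004][:,:2]*1000).astype(np.float32))
    return _quantile_unchecked(
        a, q, axis, out, overwrite_input, method, keepdims, weights)
    return _ureduce(a,
                    func=_quantile_ureduce_func,
    ...<5 lines>...
                    overwrite_input=overwrite_input,
                    method=method)
    r = func(a, **kwargs)
    result = _quantile(arr,
                       quantiles=q,
    ...<2 lines>...
                       out=out,
                       weights=wgt)
    slices_having_nans = np.isnan(arr[-1, ...])
                                  ~~~^^^^^^^^^
IndexError: index -1 is out of bounds for axis 0 with size 0
```

View pics/end_side.png

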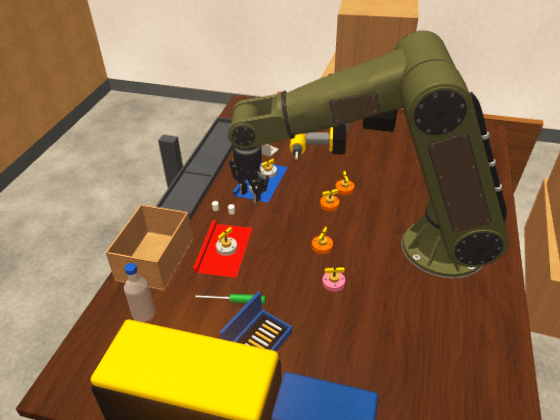

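The side view shows the red-bay nut at (227,245), wholly on red. The gripper hides one blue-bay nut, so I'll check that one from the scene camera and then hand in.

```bash
python3 - <<'E'
from h import *
im,P=cloud("scene")
for c in [(.66,.17),(.643,-.246),(.653,-.149)]: wing(im,P,c)
st(); print(job.close_job())
E
```

```text
wing top 0.0712 c [662.3 169.9] size [57.6 10.7] ang 67.3
flange 660.9 171.3 r 34.4 192
wing top 0.0535 c [ 646.8 -244.8] size [54.   7.6] ang 55.5
flange 645.5 -247.0 r 36.1 166
wing top 0.0509 c [ 656.8 -148.4] size [ 7.4 48.7] ang 99.5
flange 653.7 -148.2 r 34.4 164
t 24.12 tcp [0.5713 0.1694 0.2312] psi -28.8 q6 0.73 F [-0.5  0.1 -0.4] w 0.0461 gf 0.0
the job is handed in; nothing more can be done
None
```

I tried all three screws and left them turned about a quarter turn clockwise: the left-hand one is on red and the two right-hand ones are on blue, as the cameras confirm; I handed the job in at 24 s, and it returned no verdict.

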